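Gauge the depth of a dowel hole in a guitar neck

TASK

Measure how deep the hole in the guitar neck's heel is. Gently stand the blue depth gauge flat on the heel with its rod over the hole, then press the brass knob down softly until the rod bottoms in the hole. Then carry the gauge, without disturbing the reading on its rod, to the plywood parking block and leave it standing upright there with its rod in the pocket; leave the glue bottle, the blue pot and the clear inlay box alone.

Things in the scene. Friction and masses are not known exactly. Their poses are not given: they have to be found in the camera images.
- gauge: Depth gauge, about 0.3 kg, loose on the bench. Origin: centre of its underside, on the rod's axis; z up, x along the foot bar. Aluminium foot bar 64 (x) x 24 (y) x 10 mm; on it the blue grip body 26 (x) x 24 (y) mm, 10 to 44 mm above the underside, flush with the bar in y: grip it across y (24 mm). The rod runs down its middle and carries a round brass knob, 24 mm diameter, 8 mm thick.
- gauge_center (a point): Centre of the gauge's grip section, 22 mm above its underside, on the rod's axis; axes as the gauge's.
- knob_top (a point): Centre of the top of the brass knob on the rod: 82 mm above the gauge's underside with the rod up, sinking as the rod is lowered.
- rod_tip (a point): Centre of the flat lower end of the rod, on its axis: 1 mm above the gauge's underside with the rod up, below it as the rod is lowered.
- rod (a joint): Travel of the gauge's rod (m): 0 = fully up (its tip 1 mm inside the underside), at most 0.030; grows as the knob is pressed down. The rod (8 mm diameter, flat tip) is held by friction: it takes about 6 N to slide it and it stays where it is left.
- neck: Reddish-brown guitar neck fixed to the bench, flat side up. Origin at bench level straight below the hole; y along the neck from heel to headstock. The heel is a block 80 (x) x 90 (y) mm centred on the hole, its flat top 60 mm above the bench; from it the shaft, 56 mm wide, runs on at the same height, then the headstock, ending 0.59 m from the hole.
- hole_mouth (a point): Centre of the mouth of the round blind hole, 12 mm diameter, in the heel's flat top. Its depth is not known, somewhere between 10 and 28 mm. The floor is flat and hard; more than 30 N from the rod (or 60 N from the gauge's foot) would mark the wood.
- rest: Plywood parking block fixed to the bench, 90 (x) x 70 (y) x 60 (z) mm. Origin at the centre of its underside.
- rest_top (a point): Centre of the flat top of the parking block (60 mm above the bench), which is the mouth of its round pocket, 30 mm diameter and 45 mm deep; the gauge stands on the top over it, in any direction.
- glue: White glue bottle, 48 mm diameter, 110 mm high, loose; leave alone. Origin at the centre of its underside.
- pot: Open blue square pot, 42 x 42 x 65 mm, loose; leave alone. Origin at the centre of its underside.
- inlays: Clear open box with brass parts, 100 (x) x 70 (y) x 50 mm, loose; leave alone. Origin at the centre of its underside.
Mind the look-alikes: they are no part of the job. Of the things that look like the gauge, take the one that is farthest to the robot's right at the start. Of the things that look like the rest, the larger one is meant.

How it is judged:
By the outcome, as a careful person would: the job done as asked, in the order asked, and still so for the second after the job is handed in, with the robot touching nothing.
It also fails if it takes over 64 s, if anything falls off the work surface, if the arm or the gripper's body presses on something with over 40 N, if the wrist force passes 120 N, or if a joint passes its speed limit or range.

ROBOT

A 6-joint arm with a two-finger parallel gripper is mounted at the origin on the work surface. World frame = base frame: x ahead of the robot, y to its left, z up, the work surface at z = 0. Lengths are in m, angles in rad, forces in N, time in s.
With the tool pointing down it reaches from about 0.25 to 0.85 m from the base axis. Payload 12.5 kg.
Tool frame: the origin (TCP) lies at the very end of the fingers, on their centre line; the grasp point (between the pads) lies 19 mm behind it; z points along the fingers, x is the direction in which the jaws open and shut, and the axes are right-handed (so a half turn about z gives the same grasp; the last joint's range is limited). The gripper opens to 93 mm and grips with 3 to 60 N. Pads are 15 mm wide; open, the fingers measure 128 mm over their backs; the gripper's body (75 mm by 188 mm) begins 65 mm behind the grasp point.
Start: joints at [-1.338, 0.351, 1.652, -0, 1.139, -0.085], TCP at [0.172, -0.522, 0.219] pointing down, gripper open.
Joint ranges: [-2.75, 2.75], [-0.79, 2.1], [0.01, 2.65], [-1.57, 4.71], [0.07, 3.14], [-2.87, 2.87]. Speed limits (rad/s): [2.22, 2.22, 2.79, 3.14, 3.14, 3.14].

INTERFACE

Orientations are given as a 3x3 rotation matrix whose columns are the frame's x, y, z axes.
In Python, from bench import robot, vision, ticket gives the robot as it stands.
- The arm moves only by the tool drive_tool, never from a script. Its argument "increments" is a list that holds one entry, the list of rows, each a list of 7 numbers: the turn, a rotation vector about the tool's x, y, z in degrees, then the shift along the tool's x, y, z in cm, then the closure, from -1 (fully open) to 1 (shut), so that 0 is half open. In form: [[[wx, wy, wz, tx, ty, tz, hand], ...]]. A call has 1 to 8 rows; each row is the pose to reach, as a shift and turn from the pose commanded when the call began, along the tool's axes at that moment; what a row does not reach only later rows make up. A row lasts 1/12 s, in which the tool goes at most 41.7 mm and 7.16 degrees, less where a joint would pass 70% of its speed; a pose out of reach is approached as far as the arm can. A call with a gripper value outside its range is refused whole. The fingers move at their own pace and stop on an object; "grip_force" is the grip in N (left out, the last holds). Time passes only in rows, so rows that repeat a pose let the fingers close. It gives the time, the measured TCP pose, the force and the opening at its end, in the units of the state.
- robot.state(): the state, without advancing time (a new reading comes with each control period).
- vision.capture(name): name is "scene" or "side" or "wrist"; returns a dict with "frame" (400x640x3 uint8, blue, green, red), "fx", "fy", "cx", "cy" (pixels), "R" (3x3) and "t" (3): a world point X has camera coordinates R X + t. Camera axes: x right, y down, z forward; pixel columns grow to the right and rows downward; lengths in m; the calibration is good to about 2 mm. A picture is of the moment at which its call begins. There is no depth.
- ticket.finish_job(): hands the job in, once; it reports no verdict.
The state is a dict: "t": time; "qpos": joint angles; "qvel": joint speeds; "tau": joint torques, N m; "position": TCP position; "tool_rot": TCP orientation; "ft_force": force on the tool from outside, world axes, zero at the start; "torque": the same for the moment, N m; "width": opening from 0.0 (shut) to 1.0 (fully open).
Only numpy, scipy, OpenCV 4.12 (cv2) and the standard library are available. Lean on these libraries where they do the work, as an engineer would, in place of code of your own. Each camera call takes 0.05 s, during which the arm holds its last target. There are 200 camera calls.

## Working session

There is one attempt and no reset: what is moved stays moved. The work goes in short steps, Python scripts to look and compute and a tool call to move; the robot and the scene stay as the last step left them, time stands still between calls to the robot, and variables do not carry over. Pictures are saved under pics/ and viewed, about 8 in all and at most 12, crops included, and the job is handed in when it is done.

Besides the shell and the picture viewer there is one more tool, called after "Call:" as name(argument=value, ...), one argument or row to a line, values as JSON. drive_tool: Moves the arm, as the interface text tells. Its arguments: {"type":"object","properties":{"increments":{"type":"array","items":{"type":"array","items":{"type":"array","items":{"type":"number"}}}},"grip_force":{"type":"number"}},"required":["increments"]}

```bash
mkdir -p pics
cat > h.py <<'E'
import numpy as np, cv2
from bench import robot, vision, ticket
def cap(n,f=None):
    c=vision.capture(n); 
    if f: cv2.imwrite('pics/'+f,c['frame'])
    c['frame']=np.array(c['frame']); np.save('pics/'+(f or n)+'.npy',c,allow_pickle=True); return c
def load(f): return np.load('pics/'+f+'.npy',allow_pickle=True).item()
def at_z(c,u,v,z):
    R=np.array(c['R']);t=np.array(c['t']); d=R.T@np.array([(u-c['cx'])/c['fx'],(v-c['cy'])/c['fy'],1]); o=-R.T@t
    return o+d*(z-o[2])/d[2]
def proj(c,X):
    p=np.array(c['R'])@np.array(X)+np.array(c['t']); return np.array([c['fx']*p[0]/p[2]+c['cx'],c['fy']*p[1]/p[2]+c['cy']])
def st():
    s=robot.state(); print({k:np.round(s[k],4).tolist() for k in('t','position','tool_rot','ft_force','width','qpos')})
E
python3 - <<'E'
from h import *
a=cap('scene','s1.png');b=cap('side','d1.png');w=cap('wrist','w1.png')
for c in(a,b,w): print(c['fx'],c['cx'],c['cy'],np.round(c['R'],3).tolist(),np.round(-np.array(c['R']).T@c['t'],3))
cv2.imwrite('pics/all1.png',cv2.resize(a['frame'],(800,500)))
cv2.imwrite('pics/dw.png',np.hstack([b['frame'][:, :], w['frame']])[:, :])
cv2.imwrite('pics/dw.png',cv2.resize(np.vstack([b['frame'],w['frame']]),(480,600)))
st()
E
```

```text
496.65144484127444 321.3486390882271 201.2036073329526 [[0.771, 0.637, 0.003], [0.509, -0.613, -0.604], [-0.382, 0.467, -0.797]] [ 0.968 -0.595  0.925]
396.3158593543002 316.9733924987316 200.23581953459566 [[-0.901, -0.433, -0.022], [-0.204, 0.467, -0.86], [0.383, -0.771, -0.509]] [0.231 0.606 0.532]
302.3901690839696 318.28719469114907 202.2034143851702 [[0.312, -0.95, -0.001], [-0.922, -0.303, 0.241], [-0.229, -0.074, -0.971]] [ 0.236 -0.502  0.385]
{'t': 0.15, 'position': [0.1718, -0.5222, 0.2182], 'tool_rot': [[0.3125, -0.9499, -0.0002], [-0.9499, -0.3125, 0.0008], [-0.0009, -0.0001, -1.0]], 'ft_force': [0.3061, 0.0528, -0.3537], 'width': 0.9995, 'qpos': [-1.3376, 0.3511, 1.6523, -0.0, 1.1391, -0.0846]}
```

View pics/all1.png

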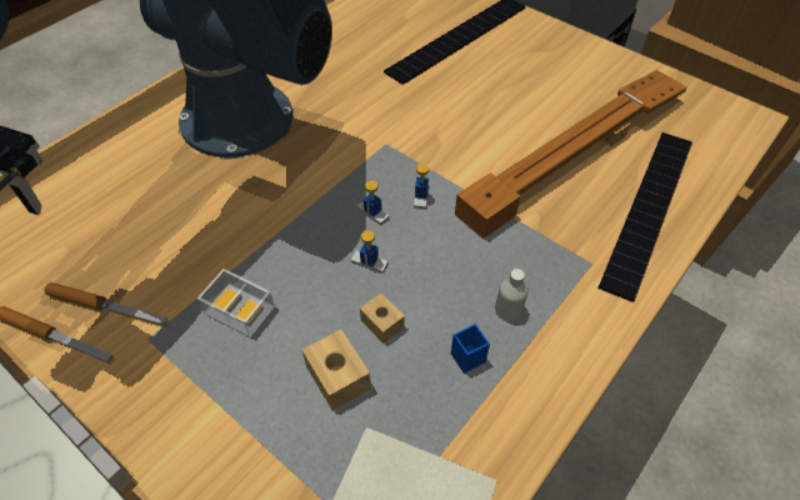

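View pics/dw.png

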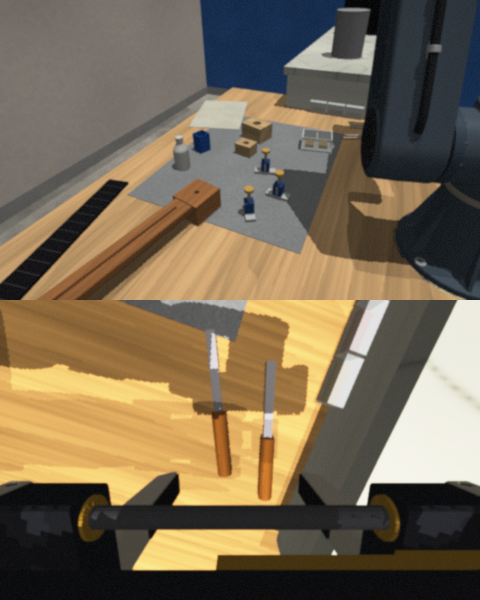

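The scene shows three gauge look-alikes (800-px picture): knobs at (372,187), (422,170) and (368,237). The rest is the larger block at (337,365); the smaller one is at (382,315). I'll compute each gauge's y and enlarge the area.

Run:
```python
from h import *
a=load('s1.png')
for n,u,v,z in [('gA',372,187,.08),('gB',422,170,.08),('gC',368,237,.08),('hole',489,195,.06),('rest',335,361,.06),('small',382,312,.04),('head',665,90,.06),('glue',512,310,0),('pot',470,355,0),('inl',235,305,0)]:
    print(n,np.round(at_z(a,u*.8,v*.8,z),4))
cv2.imwrite('pics/c1.png',cv2.resize(a['frame'][125:225,280:420],(798,570),interpolation=cv2.INTER_CUBIC))
cv2.imwrite('pics/c2.png',cv2.resize(a['frame'][220:340,220:380],(800,600),interpolation=cv2.INTER_CUBIC))
```

```text
gA [ 0.4251 -0.0193  0.08  ]
gB [0.4691 0.0743 0.08  ]
gC [ 0.4977 -0.1128  0.08  ]
hole [0.5947 0.1193 0.06  ]
rest [ 0.609  -0.3169  0.06  ]
small [ 0.5989 -0.1947  0.04  ]
head [0.7139 0.6196 0.06  ]
glue [ 0.7542 -0.0287  0.    ]
pot [ 0.749  -0.1467  0.    ]
inl [ 0.3746 -0.3301  0.    ]
```

View pics/c1.png

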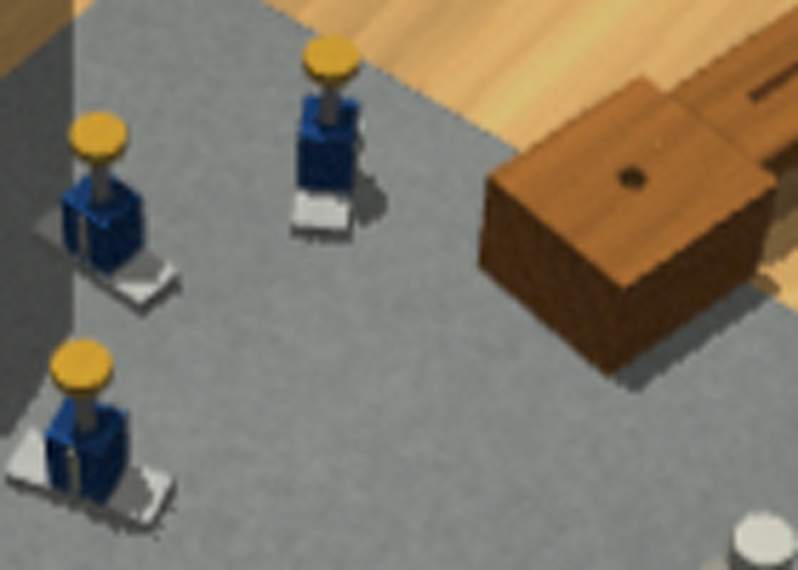

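View pics/c2.png

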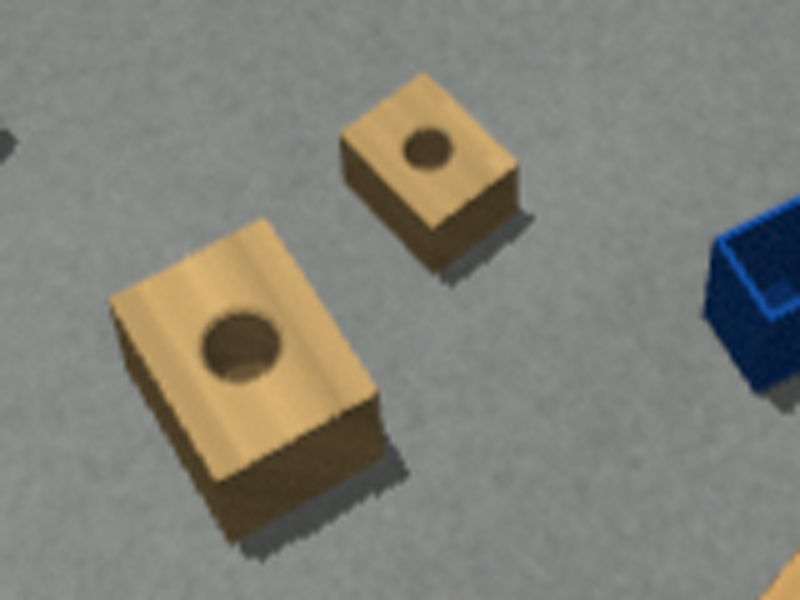

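Image shows gC (knob at crop 82,362; y≈-0.113) has the smallest y, so it is the one farthest to the robot's right. gA (98,133) and gB (330,58) are decoys. The larger block (hole at c2 242,346) is the rest. I'm measuring the details now.

Run:
```python
from h import *
a=load('s1.png')
f=lambda u,v,z,s=5.7,o=(280,125):at_z(a,u/s+o[0],v/s+o[1],z)
k=f(82,360,.082); print('knob',k)
F=[f(8,468,.01),f(150,513,.01),f(174,478,.01)]; print('foot',np.round(F,4), np.linalg.norm(F[0]-F[1]),np.linalg.norm(F[1]-F[2]))
d=F[1]-F[0]; print('yaw',np.degrees(np.arctan2(d[1],d[0])),'ctr from diag',(F[0]+F[2])/2)
print('hole',f(632,179,.06)); H=[f(*p,.06) for p in[(645,78),(778,183),(627,287),(490,180)]]; print(np.round(H,4),np.mean(H,0),[np.linalg.norm(H[i]-H[i-1]).round(4) for i in range(4)])
g=lambda u,v:f(u,v,.06,5,(220,220))
print('rest',g(242,346)); H=[g(*p) for p in[(265,218),(378,393),(218,480),(110,300)]]; print(np.round(H,4),np.mean(H,0),[np.linalg.norm(H[i]-H[i-1]).round(4) for i in range(4)])
```

```text
knob [ 0.4961531  -0.11095694  0.082     ]
foot [[ 0.4697 -0.1302  0.01  ]
 [ 0.5281 -0.1107  0.01  ]
 [ 0.5242 -0.0914  0.01  ]] 0.06151796375588458 0.019599492908656913
yaw 18.524628352723923 ctr from diag [ 0.49698173 -0.11082953  0.01      ]
hole [0.59484543 0.11779223 0.06      ]
[[0.5661 0.1689 0.06  ]
 [0.6423 0.1544 0.06  ]
 [0.6265 0.0686 0.06  ]
 [0.5502 0.08   0.06  ]] [0.59628696 0.11795939 0.06      ] [np.float64(0.0903), np.float64(0.0776), np.float64(0.0872), np.float64(0.0771)]
rest [ 0.61013804 -0.31704693  0.06      ]
[[ 0.5785 -0.27    0.06  ]
 [ 0.6635 -0.2985  0.06  ]
 [ 0.6411 -0.3629  0.06  ]
 [ 0.5569 -0.3354  0.06  ]] [ 0.60999236 -0.316701    0.06      ] [np.float64(0.0688), np.float64(0.0897), np.float64(0.0682), np.float64(0.0885)]
```

```bash
cat >> h.py <<'E'
def inc(p,yaw=None):
    "shift (cm, tool axes) and turn about tool z (deg) from now to TCP p; yaw = world angle of tool x (deg)"
    s=robot.state();R=np.array(s['tool_rot']);d=R.T@(np.array(p)-s['position'])*100
    y=np.degrees(np.arctan2(R[1,0],R[0,0])); 
    print('shift',d.round(3),'turn z',None if yaw is None else round(-((yaw-y+180)%360-180),2),'dist',np.linalg.norm(d).round(2),'tilt',np.degrees(R[:2,2]).round(3))
E
python3 -c "
from h import *
inc([.4965,-.111,.2182],-71.5)"
```

```text
shift [-2.8915e+01 -4.3691e+01  3.2000e-02] turn z -0.29 dist 52.39 tilt [-0.011  0.048]
```

Call:
drive_tool(
  increments=[
    [[0,0,0,-14.5,-21.8,0,-0.1],[0,0,0,-14.5,-21.8,0,-0.1],[0,0,0,-28.9,-43.7,0,-0.1],[0,0,0,-28.9,-43.7,0,-0.1],[0,0,0,-28.9,-43.7,0,-0.1],[0,0,0,-28.9,-43.7,0,-0.1],[0,0,0,-28.9,-43.7,0,-0.1],[0,0,0,-28.9,-43.7,0,-0.1]],
  ],
)

```text
t: 0.82
position: [0.3792, -0.259, 0.2187]
tool_rot: [[0.312, -0.95, 0.0], [-0.95, -0.312, -0.0], [0.0, -0.0, -1.0]]
ft_force: [0.2, -0.7, -0.0]
width: 0.553
```

```bash
python3 -c "
from h import *
st();inc([.4965,-.111,.2182],-71.5)"
```

```text
{'t': 0.8167, 'position': [0.3792, -0.259, 0.2187], 'tool_rot': [[0.3123, -0.95, 0.0001], [-0.95, -0.3123, -0.0001], [0.0001, -0.0, -1.0]], 'ft_force': [0.1564, -0.6954, -0.0067], 'width': 0.5529, 'qpos': [-0.7006, 0.1845, 1.875, -0.0, 1.0819, 0.5526]}
shift [-10.397 -15.762   0.047] turn z -0.3 dist 18.88 tilt [ 0.004 -0.005]
```

Call:
drive_tool(
  increments=[
    [[0,0,0,-10.2,-15.4,0,-0.1],[0,0,0,-10.2,-15.4,0,-0.1],[0,0,0,-10.2,-15.4,0,-0.1],[0,0,0,-10.2,-15.4,0,-0.1],[0,0,0,-10.2,-15.4,0,-0.1],[0,0,0,-10.2,-15.4,0,-0.1],[0,0,0,-10.2,-15.4,0,-0.1],[0,0,0,-10.2,-15.4,0,-0.1]],
  ],
)

```text
t: 1.48
position: [0.4923, -0.1163, 0.2184]
tool_rot: [[0.312, -0.95, -0.001], [-0.95, -0.312, 0.0], [-0.0, 0.001, -1.0]]
ft_force: [0.4, -1.3, -0.4]
width: 0.55
```

```bash
python3 -c "
from h import *
w=cap('wrist','w2.png');st();inc([.4965,-.111,.2182],-71.5)
print(proj(w,[.4965,-.111,.082]),proj(w,[.4965,-.111,.01]))
u,v=proj(w,[.4965,-.111,.03]).astype(int)
cv2.imwrite('pics/w2c.png',cv2.resize(w['frame'][v-75:v+75,u-100:u+100],(800,600),interpolation=cv2.INTER_CUBIC));print(u-100,v-75)"
```

```text
{'t': 1.5333, 'position': [0.4923, -0.1166, 0.2185], 'tool_rot': [[0.3116, -0.9502, -0.0004], [-0.9502, -0.3116, -0.0], [-0.0001, 0.0004, -1.0]], 'ft_force': [-0.0213, 0.5003, -0.0048], 'width': 0.5533, 'qpos': [-0.3245, 0.271, 1.7633, -0.0002, 1.1077, 0.9295]}
shift [-0.4   -0.577  0.033] turn z -0.35 dist 0.7 tilt [-0.026 -0.001]
[314.1841744  189.22829385] [314.95462715 177.74156415]
214 105
```

View pics/w2c.png

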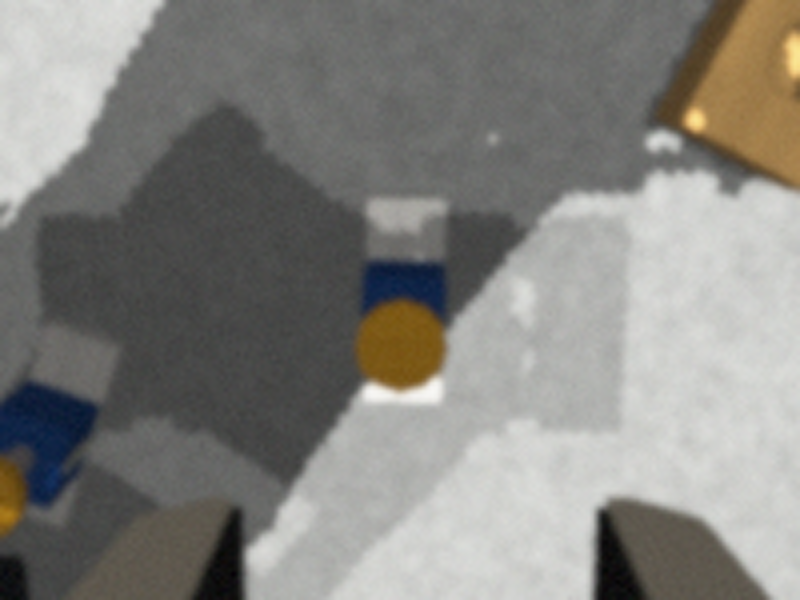

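The wrist crop shows the gauge: foot corners at crop (367,199), (448,199), (442,403) and (361,403), and knob centre at (401,344). The jaws are aligned to within about 1–2°.

```bash
python3 -c "
from h import *
w=load('w2.png')
P=[at_z(w,u/4+214-.4,v/4+105-.4,.01) for u,v in[(367,199),(448,199),(442,403),(361,403)]]
k=at_z(w,401/4+214-.4,344/4+105-.4,.082)
print(np.round(P,4),np.mean(P,0),'knob',k,[np.linalg.norm(P[i]-P[i-1]).round(4) for i in range(4)])
d=P[0]-P[3]; print(np.degrees(np.arctan2(d[1],d[0])))
c=(np.mean(P,0)+k)/2
inc([c[0],c[1],.2182],-71.5);print(c)"
```

```text
[[ 0.5204 -0.0908  0.01  ]
 [ 0.5282 -0.1144  0.01  ]
 [ 0.4662 -0.1332  0.01  ]
 [ 0.4581 -0.1085  0.01  ]] [ 0.49322805 -0.11174074  0.01      ] knob [ 0.49503297 -0.11111692  0.082     ] [np.float64(0.0648), np.float64(0.0249), np.float64(0.0648), np.float64(0.0259)]
15.881555090951194
shift [-0.434 -0.339  0.033] turn z -0.35 dist 0.55 tilt [-0.026 -0.001]
[ 0.49413051 -0.11142883  0.046     ]
```

```bash
python3 -c "
from h import *
inc([.495,-.1112,.11],-73)"
```

```text
shift [-0.427 -0.433 10.853] turn z 1.15 dist 10.87 tilt [-0.026 -0.001]
```

Call:
drive_tool(
  increments=[
    [[0,0,1.15,-0.43,-0.43,3,-0.1],[0,0,1.15,-0.43,-0.43,6,-0.1],[0,0,1.15,-0.43,-0.43,9,-0.1],[0,0,1.15,-0.43,-0.43,10.5,-0.1],[0,0,1.15,-0.43,-0.43,10.85,-0.1],[0,0,1.15,-0.43,-0.43,10.85,-0.1]],
  ],
)

```text
t: 2.03
position: [0.4949, -0.1111, 0.1097]
tool_rot: [[0.292, -0.956, -0.002], [-0.956, -0.292, 0.0], [-0.001, 0.001, -1.0]]
ft_force: [0.4, 0.0, -0.2]
width: 0.548
```

```bash
python3 -c "
from h import *
st();inc([.495,-.1112,.008],-73)"
```

```text
{'t': 2.0333, 'position': [0.4949, -0.1111, 0.1097], 'tool_rot': [[0.292, -0.9564, -0.0016], [-0.9564, -0.292, 0.0005], [-0.0009, 0.0014, -1.0]], 'ft_force': [0.3666, 0.0319, -0.1931], 'width': 0.5482, 'qpos': [-0.3127, 0.4224, 1.8575, -0.0001, 0.8634, 0.9619]}
shift [ 0.02  -0.026 10.166] turn z -0.02 dist 10.17 tilt [-0.094  0.027]
```

Call:
drive_tool(
  increments=[
    [[0,0,0,0,0,3,-0.1],[0,0,0,0,0,6,-0.1],[0,0,0,0,0,8.5,-0.1],[0,0,0,0,0,9.8,-0.1],[0,0,0,0,0,10.15,-0.1],[0,0,0,0,0,10.15,-0.1]],
  ],
)

```text
t: 2.53
position: [0.496, -0.1109, 0.0092]
tool_rot: [[0.293, -0.956, 0.0], [-0.956, -0.293, -0.0], [0.0, -0.0, -1.0]]
ft_force: [-0.4, -0.2, -0.5]
width: 0.551
```

Call:
drive_tool(
  increments=[
    [[0,0,0,0,0,0,0.2],[0,0,0,0,0,0,0.4],[0,0,0,0,0,0,0.6],[0,0,0,0,0,0,1],[0,0,0,0,0,0,1],[0,0,0,0,0,0,1],[0,0,0,0,0,0,1]],
  ],
  grip_force=20,
)

```text
t: 3.12
position: [0.4959, -0.1104, 0.0092]
tool_rot: [[0.293, -0.956, 0.001], [-0.956, -0.293, -0.0], [0.0, -0.001, -1.0]]
ft_force: [-1.1, 0.0, 8.0]
width: 0.255
```

```bash
python3 -c "
from h import *
st()"
```

```text
{'t': 3.1167, 'position': [0.4959, -0.1104, 0.0092], 'tool_rot': [[0.2933, -0.956, 0.0007], [-0.956, -0.2933, -0.0002], [0.0004, -0.0006, -1.0]], 'ft_force': [-1.1373, 0.0422, 7.9994], 'width': 0.2548, 'qpos': [-0.3108, 0.5995, 1.8968, 0.0, 0.6446, 0.9622]}
```

Call:
drive_tool(
  increments=[
    [[0,0,0,0,0,-1,1],[0,0,0,0,0,-4,1],[0,0,0,0,0,-8,1],[0,0,0,0,0,-12,1],[0,0,0,0,0,-15,1],[0,0,0,0,0,-16,1],[0,0,0,0,0,-16,1]],
  ],
)

```text
t: 3.7
position: [0.4965, -0.1106, 0.171]
tool_rot: [[0.293, -0.956, 0.004], [-0.956, -0.293, -0.001], [0.003, -0.004, -1.0]]
ft_force: [0.2, -1.0, -3.1]
width: 0.259
```

```bash
python3 -c "
from h import *
st();inc([.545,.103,.17],-73)"
```

```text
{'t': 3.7, 'position': [0.4965, -0.1106, 0.171], 'tool_rot': [[0.2934, -0.956, 0.0042], [-0.956, -0.2934, -0.0013], [0.0025, -0.0036, -1.0]], 'ft_force': [0.1796, -0.9605, -3.0805], 'width': 0.2586, 'qpos': [-0.3108, 0.3322, 1.8092, 0.0, 0.9957, 0.9622]}
shift [-19.003 -10.9     0.096] turn z 0.06 dist 21.91 tilt [ 0.241 -0.076]
```

Gauge is held (−3.1 N ≈ 0.3 kg). Next I'm moving to view the hole.

Call:
drive_tool(
  increments=[
    [[0,0,0,-3,-1.7,0,1],[0,0,0,-6,-3.4,0,1],[0,0,0,-9,-5.2,0,1],[0,0,0,-12,-6.9,0,1],[0,0,0,-15,-8.6,0,1],[0,0,0,-17.5,-10,0,1],[0,0,0,-19,-10.9,0,1],[0,0,0,-19,-10.9,0,1]],
  ],
)

```text
t: 4.37
position: [0.5434, 0.106, 0.1661]
tool_rot: [[0.296, -0.955, -0.003], [-0.955, -0.296, 0.0], [-0.001, 0.003, -1.0]]
ft_force: [0.9, 0.4, -3.3]
width: 0.256
```

Call:
drive_tool(
  increments=[
    [[0,0,0,0,0,0,1],[0,0,0,0,0,0,1]],
  ],
)

```text
t: 4.53
position: [0.5432, 0.1026, 0.1671]
tool_rot: [[0.293, -0.956, -0.003], [-0.956, -0.293, -0.001], [-0.0, 0.003, -1.0]]
ft_force: [-0.2, 0.8, -3.0]
width: 0.254
```

```bash
python3 -c "
from h import *
w=cap('wrist','w3.png');st()
u,v=proj(w,[.595,.118,.06]).astype(int);print(u,v, proj(w,robot.state()['position']))
im=w['frame'];cv2.imwrite('pics/w3c.png',cv2.resize(im[100:340,160:480],(800,600),interpolation=cv2.INTER_CUBIC))"
```

```text
{'t': 4.5833, 'position': [0.5435, 0.1023, 0.1675], 'tool_rot': [[0.2926, -0.9562, -0.0019], [-0.9562, -0.2926, -0.0004], [-0.0002, 0.002, -1.0]], 'ft_force': [0.1498, 0.4491, -2.3116], 'width': 0.2546, 'qpos': [0.102, 0.4154, 1.694, -0.0002, 1.0342, 1.3759]}
318 142 [318.03931846 244.99247632]
```

View pics/w3c.png

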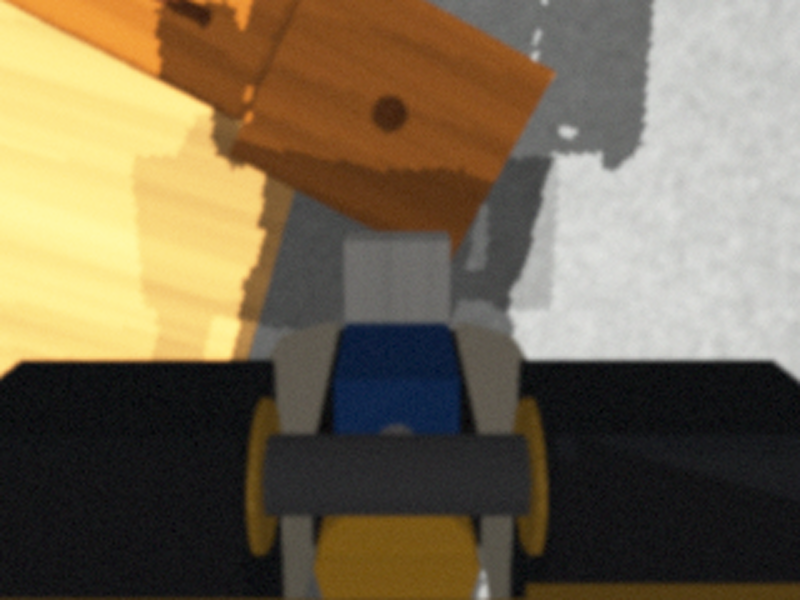

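The crop shows the hole at crop (390,113), about (316,145) full-frame. The foot's near end is at row 232 with sides 345–450, straight in the jaws.

```bash
python3 -c "
from h import *
w=load('w3.png');f=lambda x,y,z:at_z(w,x/2.5+160-.3,y/2.5+100-.3,z)
h=f(390,113,.06);print('hole',h)
p=np.array([.5435,.1023]);ty=np.array([-.9562,-.2926]);tx=np.array([.2926,-.9562])
for x,y,z in[(345,232,.1583),(450,232,.1583),(345,239,.1683),(450,239,.1683)]:
    d=f(x,y,z)[:2]-p;print('foot edge tool xy mm',d@tx*1e3,d@ty*1e3)
H=[f(*q,.06) for q in[(553,72),(457,252),(235,150)]];print(np.round(H,4),np.linalg.norm(H[0]-H[1]),'other side corner->ctr', (H[0]+H[2])/2)
"
```

```text
hole [0.59203547 0.11947671 0.06      ]
foot edge tool xy mm -12.080499335490947 -29.44797498714109
foot edge tool xy mm 12.80586324199452 -29.454566954381676
foot edge tool xy mm -11.407386995982229 -30.01631685356862
foot edge tool xy mm 12.112672407400188 -30.02262640407786
[[0.6224 0.0688 0.06  ]
 [0.5506 0.0808 0.06  ]
 [0.5631 0.1691 0.06  ]] 0.07278155217500275 other side corner->ctr [0.59275424 0.11894228 0.06      ]
```

```bash
python3 -c "
from h import *
inc([.594,.1195,.09],-73)"
```

```text
shift [-0.163 -5.351  7.743] turn z 0.01 dist 9.41 tilt [-0.111 -0.021]
```

Call:
drive_tool(
  increments=[
    [[0,0,0,-0.16,-2.5,0,1],[0,0,0,-0.16,-4.5,1,1],[0,0,0,-0.16,-5.35,3,1],[0,0,0,-0.16,-5.35,5,1],[0,0,0,-0.16,-5.35,6.5,1],[0,0,0,-0.16,-5.35,7.5,1],[0,0,0,-0.16,-5.35,7.7,1],[0,0,0,-0.16,-5.35,7.7,1]],
  ],
)

```text
t: 5.25
position: [0.5945, 0.1198, 0.0913]
tool_rot: [[0.293, -0.956, -0.001], [-0.956, -0.293, -0.0], [-0.0, 0.001, -1.0]]
ft_force: [-0.2, -0.2, -2.3]
width: 0.255
```

Call:
drive_tool(
  increments=[
    [[0,0,0,0,0,0,1],[0,0,0,0,0,0,1]],
  ],
)

```text
t: 5.42
position: [0.5953, 0.1203, 0.0927]
tool_rot: [[0.293, -0.956, 0.002], [-0.956, -0.293, 0.0], [0.0, -0.002, -1.0]]
ft_force: [-0.1, 0.1, -2.2]
width: 0.258
```

```bash
python3 -c "
from h import *
inc([.594,.1195,.0720],-73);st()"
```

```text
shift [0.038 0.155 2.074] turn z 0.04 dist 2.08 tilt [0.097 0.011]
{'t': 5.4167, 'position': [0.5953, 0.1203, 0.0927], 'tool_rot': [[0.2931, -0.9561, 0.0017], [-0.9561, -0.2931, 0.0002], [0.0003, -0.0017, -1.0]], 'ft_force': [-0.0845, 0.0574, -2.2193], 'width': 0.2578, 'qpos': [0.1228, 0.6, 1.6001, -0.0, 0.9398, 1.3961]}
```

Call:
drive_tool(
  increments=[
    [[0,0,0,0.04,0.13,0.6,1],[0,0,0,0.04,0.13,1.2,1],[0,0,0,0.04,0.13,1.6,1],[0,0,0,0.04,0.13,1.8,1],[0,0,0,0.04,0.13,1.8,1],[0,0,0,0.04,0.13,1.8,1]],
  ],
)

```text
t: 5.92
position: [0.5936, 0.1197, 0.0735]
tool_rot: [[0.293, -0.956, -0.0], [-0.956, -0.293, -0.0], [-0.0, 0.0, -1.0]]
ft_force: [0.2, -0.9, -3.0]
width: 0.252
```

```bash
python3 -c "
from h import *
a=cap('scene','s2.png');b=cap('side','d2.png');st();inc([.594,.1195,.0692],-73)
A=cv2.resize(a['frame'][100:200,350:430],(400,500),interpolation=cv2.INTER_CUBIC)
u,v=proj(b,[.594,.119,.08]).astype(int);print(u,v)
B=cv2.resize(b['frame'][v-50:v+50,u-40:u+40],(400,500),interpolation=cv2.INTER_CUBIC)
cv2.imwrite('pics/p2.png',np.hstack([A,B]))"
```

```text
{'t': 6.0167, 'position': [0.5938, 0.1197, 0.0738], 'tool_rot': [[0.2933, -0.956, 0.0003], [-0.956, -0.2933, 0.0001], [0.0, -0.0003, -1.0]], 'ft_force': [-0.2832, 0.1135, -2.9392], 'width': 0.2557, 'qpos': [0.1221, 0.6245, 1.6128, 0.0, 0.904, 1.3952]}
shift [ 0.028 -0.014  0.459] turn z 0.06 dist 0.46 tilt [0.016 0.004]
259 246
```

View pics/p2.png

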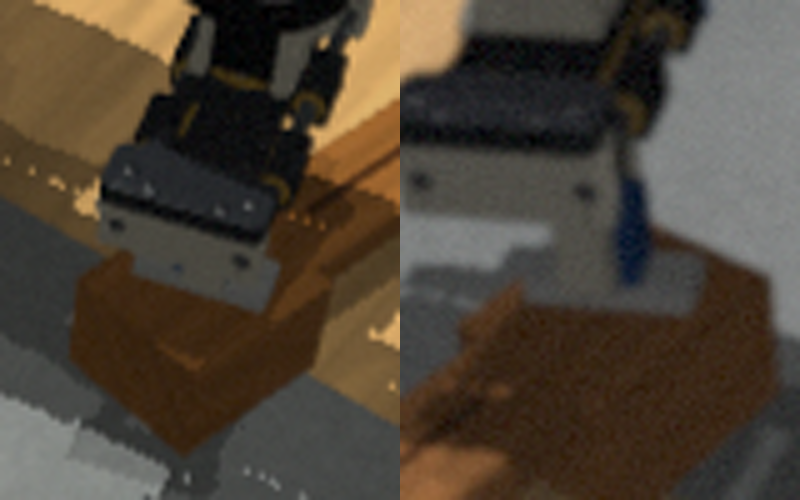

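Call:
drive_tool(
  increments=[
    [[0,0,0,0,0,0.1,1],[0,0,0,0,0,0.2,1],[0,0,0,0,0,0.28,1],[0,0,0,0,0,0.34,1],[0,0,0,0,0,0.36,1],[0,0,0,0,0,0.36,1]],
  ],
)

```text
t: 6.52
position: [0.5936, 0.1197, 0.07]
tool_rot: [[0.293, -0.956, -0.0], [-0.956, -0.293, 0.0], [-0.0, 0.0, -1.0]]
ft_force: [0.3, 0.1, -1.9]
width: 0.254
```

Call:
drive_tool(
  increments=[
    [[0,0,0,0,0,0.03,1],[0,0,0,0,0,0.06,1],[0,0,0,0,0,0.06,1]],
  ],
)

```text
t: 6.77
position: [0.5936, 0.1197, 0.0694]
tool_rot: [[0.293, -0.956, 0.0], [-0.956, -0.293, 0.0], [-0.0, -0.0, -1.0]]
ft_force: [0.2, 0.4, -3.1]
width: 0.257
```

Call:
drive_tool(
  increments=[
    [[0,0,0,0,0,0.04,1],[0,0,0,0,0,0.08,1],[0,0,0,0,0,0.08,1]],
  ],
)

```text
t: 7.02
position: [0.5937, 0.1197, 0.0693]
tool_rot: [[0.293, -0.956, 0.0], [-0.956, -0.293, -0.0], [0.0, -0.0, -1.0]]
ft_force: [-3.4, -0.6, 6.1]
width: 0.257
```

Contact made at about 9 N. Releasing now.

Call:
drive_tool(
  increments=[
    [[0,0,0,0,0,-0.04,0.4],[0,0,0,0,0,-0.04,0.2],[0,0,0,0,0,-0.04,0],[0,0,0,0,0,-0.04,0],[0,0,0,0,0,-0.04,0],[0,0,0,0,0,-0.04,0]],
  ],
)

```text
t: 7.52
position: [0.5937, 0.1197, 0.069]
tool_rot: [[0.293, -0.956, 0.0], [-0.956, -0.293, 0.0], [-0.0, -0.0, -1.0]]
ft_force: [-0.1, 0.2, -0.2]
width: 0.497
```

Call:
drive_tool(
  increments=[
    [[0,0,0,0,0,-2,0],[0,0,0,0,0,-5,0],[0,0,0,0,0,-9,0],[0,0,0,0,0,-12,0],[0,0,0,0,0,-12.5,1],[0,0,0,0,0,-12.5,1],[0,0,0,0,0,-12.5,1]],
  ],
)

```text
t: 8.1
position: [0.5933, 0.1196, 0.1932]
tool_rot: [[0.293, -0.956, -0.001], [-0.956, -0.293, -0.0], [-0.0, 0.001, -1.0]]
ft_force: [-0.3, -0.4, -0.9]
width: 0.329
```

```bash
python3 -c "
from h import *
a=cap('scene','s3.png');w=cap('wrist','w4.png');st()
A=cv2.resize(a['frame'][90:190,350:430],(400,500),interpolation=cv2.INTER_CUBIC)
u,v=proj(w,[.594,.119,.1]).astype(int);print(u,v)
B=cv2.resize(w['frame'][v-75:v+50,u-50:u+50],(400,500),interpolation=cv2.INTER_CUBIC)
cv2.imwrite('pics/p3.png',np.hstack([A,B]))"
```

```text
{'t': 8.2, 'position': [0.5928, 0.1196, 0.1922], 'tool_rot': [[0.2933, -0.956, -0.0029], [-0.956, -0.2933, -0.0003], [-0.0005, 0.0028, -1.0]], 'ft_force': [0.6401, 0.6246, -0.3956], 'width': 0.2532, 'qpos': [0.122, 0.4778, 1.5287, 0.0, 1.1379, 1.3951]}
318 204
```

View pics/p3.png

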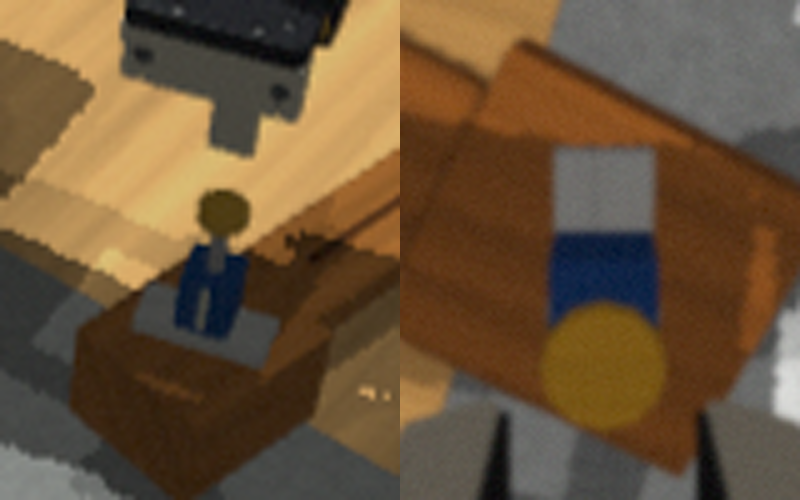

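The gauge stands alone on the heel. Scene crop: knob at (224,211), foot corners at (145,284), (279,322), (267,356) and (133,318). Wrist crop: knob at (604,366), foot end at row 148, columns 553–657.

```bash
python3 -c "
from h import *
a=load('s3.png');w=load('w4.png')
f=lambda x,y,z:at_z(a,x/5+350-.4,y/5+90-.4,z)
k=f(224,211,.142);F=[f(x,y,.07) for x,y in[(145,284),(279,322),(267,356),(133,318)]]
print('scene knob',k,'foot',np.mean(F,0),[np.linalg.norm(F[i]-F[i-1]).round(4) for i in range(4)]); print('scene hole .5948 .1178 (heel-ctr .5963 .1180)')
g=lambda x,y,z:at_z(w,(x-400)/4+318-50-.4,y/4+204-75-.4,z)
k=g(604,366,.142);p=np.array([.2933,-.956,0]);q=np.array([-.956,-.2933,0])
e=(g(553,148,.07)+g(657,148,.07))/2
print('wrist knob',k,'foot end ctr',e,'->',e+.032*q,'hole .5920 .1195, heelctr .5928 .1189')
print(np.linalg.norm(g(553,148,.07)-g(657,148,.07)))
"
```

```text
scene knob [0.59433034 0.11566257 0.142     ] foot [0.59378448 0.11668701 0.07      ] [np.float64(0.0229), np.float64(0.0653), np.float64(0.0225), np.float64(0.0646)]
scene hole .5948 .1178 (heel-ctr .5963 .1180)
wrist knob [0.59256527 0.11876647 0.142     ] foot end ctr [0.6231242  0.12784233 0.07      ] -> [0.5925322  0.11845673 0.07      ] hole .5920 .1195, heelctr .5928 .1189
0.02485300208455755
```

```bash
python3 -c "
from h import *
inc([.5935,.1195,.1460],-73)"
```

```text
shift [ 0.027 -0.074  4.619] turn z 0.06 dist 4.62 tilt [-0.163 -0.02 ]
```

Call:
drive_tool(
  increments=[
    [[0,0,0,0,0,1.5,1],[0,0,0,0,0,3,1],[0,0,0,0,0,4,1],[0,0,0,0,0,4.6,1],[0,0,0,0,0,4.6,1],[0,0,0,0,0,4.6,1]],
  ],
)

```text
t: 8.7
position: [0.5936, 0.1197, 0.1478]
tool_rot: [[0.293, -0.956, -0.001], [-0.956, -0.293, -0.0], [-0.0, 0.001, -1.0]]
ft_force: [-1.5, 0.3, 0.2]
width: 0.006
```

Call:
drive_tool(
  increments=[
    [[0,0,0,0,0,0.1,1],[0,0,0,0,0,0.2,1],[0,0,0,0,0,0.3,1],[0,0,0,0,0,0.4,1],[0,0,0,0,0,0.45,1],[0,0,0,0,0,0.5,1]],
  ],
)

```text
t: 9.2
position: [0.5937, 0.1197, 0.1431]
tool_rot: [[0.293, -0.956, 0.0], [-0.956, -0.293, 0.0], [0.0, -0.0, -1.0]]
ft_force: [0.2, -0.4, 0.3]
width: 0.01
```

Call:
drive_tool(
  increments=[
    [[0,0,0,0,0,0.05,1],[0,0,0,0,0,0.1,1],[0,0,0,0,0,0.15,1],[0,0,0,0,0,0.2,1],[0,0,0,0,0,0.2,1]],
  ],
)

```text
t: 9.62
position: [0.5938, 0.1197, 0.1415]
tool_rot: [[0.293, -0.956, 0.0], [-0.956, -0.293, 0.0], [0.0, -0.0, -1.0]]
ft_force: [-2.1, -0.1, 4.8]
width: 0.008
```

Call:
drive_tool(
  increments=[
    [[0,0,0,0,0,0.05,1],[0,0,0,0,0,0.1,1],[0,0,0,0,0,0.1,1]],
  ],
)

```text
t: 9.87
position: [0.5938, 0.1197, 0.1405]
tool_rot: [[0.293, -0.956, 0.0], [-0.956, -0.293, 0.0], [0.0, -0.0, -1.0]]
ft_force: [-1.6, -0.2, 5.2]
width: 0.003
```

Call:
drive_tool(
  increments=[
    [[0,0,0,0,0,0.05,1],[0,0,0,0,0,0.1,1],[0,0,0,0,0,0.1,1]],
  ],
)

```text
t: 10.12
position: [0.5938, 0.1197, 0.1395]
tool_rot: [[0.293, -0.956, 0.0], [-0.956, -0.293, 0.0], [0.0, -0.0, -1.0]]
ft_force: [-0.9, -0.3, 5.3]
width: 0.007
```

The rod is past flush (travel ~2.4 mm at sliding force), so it is in the hole.

Call:
drive_tool(
  increments=[
    [[0,0,0,0,0,0.1,1],[0,0,0,0,0,0.2,1],[0,0,0,0,0,0.3,1],[0,0,0,0,0,0.4,1],[0,0,0,0,0,0.5,1],[0,0,0,0,0,0.6,1],[0,0,0,0,0,0.65,1],[0,0,0,0,0,0.65,1]],
  ],
)

```text
t: 10.78
position: [0.5937, 0.1197, 0.1329]
tool_rot: [[0.293, -0.956, 0.0], [-0.956, -0.293, 0.0], [0.0, -0.0, -1.0]]
ft_force: [-2.3, 0.0, 4.5]
width: 0.005
```

Call:
drive_tool(
  increments=[
    [[0,0,0,0,0,0.05,1],[0,0,0,0,0,0.1,1],[0,0,0,0,0,0.15,1],[0,0,0,0,0,0.15,1]],
  ],
)

```text
t: 11.12
position: [0.5937, 0.1197, 0.1314]
tool_rot: [[0.293, -0.956, 0.0], [-0.956, -0.293, 0.0], [0.0, -0.0, -1.0]]
ft_force: [-1.7, -0.4, 5.0]
width: 0.006
```

Call:
drive_tool(
  increments=[
    [[0,0,0,0,0,0.05,1],[0,0,0,0,0,0.1,1],[0,0,0,0,0,0.1,1]],
  ],
)

```text
t: 11.37
position: [0.5938, 0.1197, 0.1304]
tool_rot: [[0.293, -0.956, 0.0], [-0.956, -0.293, 0.0], [0.0, -0.0, -1.0]]
ft_force: [-2.1, -0.0, 5.1]
width: 0.007
```

Call:
drive_tool(
  increments=[
    [[0,0,0,0,0,0.05,1],[0,0,0,0,0,0.1,1],[0,0,0,0,0,0.15,1],[0,0,0,0,0,0.15,1]],
  ],
)

```text
t: 11.7
position: [0.5938, 0.1197, 0.1289]
tool_rot: [[0.293, -0.956, 0.0], [-0.956, -0.293, 0.0], [0.0, -0.0, -1.0]]
ft_force: [-2.3, -0.5, 4.6]
width: 0.003
```

Call:
drive_tool(
  increments=[
    [[0,0,0,0,0,0.05,1],[0,0,0,0,0,0.1,1],[0,0,0,0,0,0.15,1],[0,0,0,0,0,0.15,1]],
  ],
)

```text
t: 12.03
position: [0.5938, 0.1197, 0.1274]
tool_rot: [[0.293, -0.956, 0.0], [-0.956, -0.293, 0.0], [0.0, -0.0, -1.0]]
ft_force: [-1.0, -1.6, 4.7]
width: 0.002
```

Call:
drive_tool(
  increments=[
    [[0,0,0,0,0,0.05,1],[0,0,0,0,0,0.1,1],[0,0,0,0,0,0.15,1],[0,0,0,0,0,0.15,1]],
  ],
)

```text
t: 12.37
position: [0.5942, 0.1197, 0.1268]
tool_rot: [[0.293, -0.956, 0.002], [-0.956, -0.293, 0.0], [0.0, -0.002, -1.0]]
ft_force: [-2.6, -0.2, 11.7]
width: 0.004
```

Call:
drive_tool(
  increments=[
    [[0,0,0,0,0,0.03,1],[0,0,0,0,0,0.06,1],[0,0,0,0,0,0.06,1]],
  ],
)

```text
t: 12.62
position: [0.5945, 0.1198, 0.1268]
tool_rot: [[0.293, -0.956, 0.003], [-0.956, -0.293, 0.0], [0.001, -0.002, -1.0]]
ft_force: [-3.7, -0.8, 16.0]
width: 0.004
```

Bottomed: no motion while force rose to 16 N. Next: rise, open and regrip.

Call:
drive_tool(
  increments=[
    [[0,0,0,0,0,-0.1,1],[0,0,0,0,0,-0.3,1],[0,0,0,0,0,-1.5,1],[0,0,0,0,0,-3,0.4],[0,0,0,0,0,-3,0],[0,0,0,0,0,-3,0],[0,0,0,0,0,-3,0],[0,0,0,0,0,-3,0]],
  ],
)

```text
t: 13.28
position: [0.5932, 0.1196, 0.1542]
tool_rot: [[0.293, -0.956, -0.001], [-0.956, -0.293, -0.0], [-0.0, 0.001, -1.0]]
ft_force: [-0.2, 0.4, 1.0]
width: 0.314
```

```bash
python3 -c "
from h import *
st();inc([.5937,.1197,.0692],-73);a=cap('scene','s4.png');w=cap('wrist','w5.png')
A=cv2.resize(a['frame'][90:190,350:430],(400,500),interpolation=cv2.INTER_CUBIC)
u,v=proj(w,[.594,.119,.1]).astype(int);print(u,v)
B=cv2.resize(w['frame'][v-75:v+50,u-50:u+50],(400,500),interpolation=cv2.INTER_CUBIC)
cv2.imwrite('pics/p4.png',np.hstack([A,B]))"
```

```text
{'t': 13.2833, 'position': [0.5932, 0.1196, 0.1542], 'tool_rot': [[0.2933, -0.956, -0.0012], [-0.956, -0.2933, -0.0001], [-0.0002, 0.0012, -1.0]], 'ft_force': [-0.2019, 0.4141, 1.032], 'width': 0.3145, 'qpos': [0.1221, 0.5197, 1.563, 0.0, 1.0601, 1.3952]}
shift [ 8.000e-03 -5.700e-02  8.498e+00] turn z 0.06 dist 8.5 tilt [-0.07  -0.008]
318 217
```

View pics/p4.png

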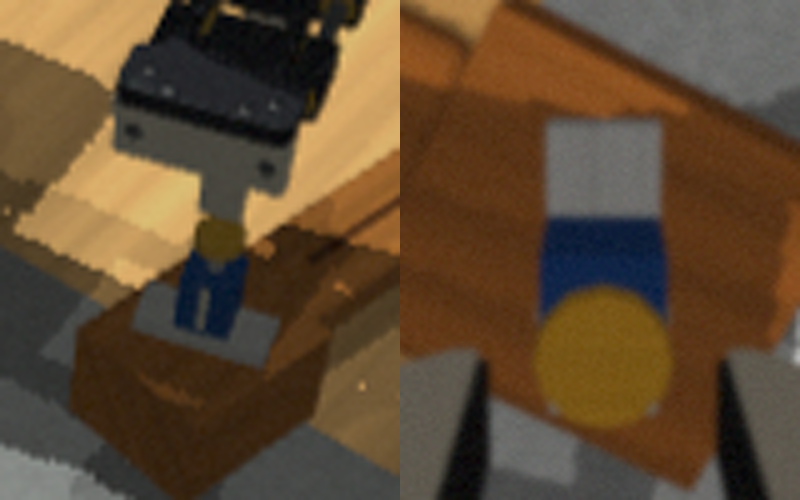

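The gauge hasn't moved (foot still at the same crop corners) and the knob is about 15 mm lower. Opening fully to half and lowering to grip.

Call:
drive_tool(
  increments=[
    [[0,0,0,0,0,0,0],[0,0,0,0,0,0,0],[0,0,0,0,0,2.5,0],[0,0,0,0,0,5,0],[0,0,0,0,0,7,0],[0,0,0,0,0,8.2,0],[0,0,0,0,0,8.4,0],[0,0,0,0,0,8.4,0]],
  ],
)

```text
t: 14.05
position: [0.5936, 0.1197, 0.0708]
tool_rot: [[0.293, -0.956, -0.001], [-0.956, -0.293, -0.0], [-0.0, 0.001, -1.0]]
ft_force: [-0.6, -0.1, 0.6]
width: 0.505
```

Call:
drive_tool(
  increments=[
    [[0,0,0,0,0,0,0.3],[0,0,0,0,0,0,0.5],[0,0,0,0,0,0,1],[0,0,0,0,0,0,1],[0,0,0,0,0,0,1],[0,0,0,0,0,0,1]],
  ],
  grip_force=20,
)

```text
t: 14.55
position: [0.594, 0.1198, 0.0716]
tool_rot: [[0.293, -0.956, 0.001], [-0.956, -0.293, 0.0], [0.0, -0.001, -1.0]]
ft_force: [-0.0, 0.6, 4.1]
width: 0.258
```

```bash
python3 -c "
from h import *
st();inc([.5937,.1197,.16])"
```

```text
{'t': 14.55, 'position': [0.594, 0.1198, 0.0716], 'tool_rot': [[0.2933, -0.956, 0.0011], [-0.956, -0.2933, 0.0002], [0.0002, -0.0011, -1.0]], 'ft_force': [-0.0444, 0.6053, 4.0808], 'width': 0.2579, 'qpos': [0.1221, 0.6276, 1.6137, 0.0, 0.8991, 1.3952]}
shift [-3.000e-03  2.400e-02 -8.837e+00] turn z None dist 8.84 tilt [0.065 0.01 ]
```

Call:
drive_tool(
  increments=[
    [[0,0,0,0,0,-0.5,1],[0,0,0,0,0,-1.5,1],[0,0,0,0,0,-3,1],[0,0,0,0,0,-5,1],[0,0,0,0,0,-7,1],[0,0,0,0,0,-8.5,1],[0,0,0,0,0,-9,1],[0,0,0,0,0,-9,1]],
  ],
)

```text
t: 15.22
position: [0.5941, 0.1197, 0.1624]
tool_rot: [[0.293, -0.956, 0.002], [-0.956, -0.293, 0.0], [0.0, -0.002, -1.0]]
ft_force: [-0.1, 0.1, -2.2]
width: 0.257
```

```bash
python3 -c "
from h import *
st();inc([.610,-.317,.16])"
```

```text
{'t': 15.2167, 'position': [0.5941, 0.1197, 0.1624], 'tool_rot': [[0.2933, -0.956, 0.0022], [-0.956, -0.2933, 0.0003], [0.0004, -0.0022, -1.0]], 'ft_force': [-0.0784, 0.0915, -2.2466], 'width': 0.257, 'qpos': [0.1221, 0.51, 1.5564, -0.0, 1.073, 1.3951]}
shift [42.217 11.293  0.233] turn z None dist 43.7 tilt [0.125 0.015]
```

Call:
drive_tool(
  increments=[
    [[0,0,0,1.5,0.4,0,1],[0,0,0,4,1.1,0,1],[0,0,0,7,1.9,0,1],[0,0,0,10,2.7,0,1],[0,0,0,13,3.5,0,1],[0,0,0,16,4.3,0,1],[0,0,0,18.5,5,0,1],[0,0,0,20,5.4,0,1]],
  ],
)

```text
t: 15.88
position: [0.5999, -0.0898, 0.1597]
tool_rot: [[0.292, -0.956, -0.002], [-0.956, -0.292, 0.0], [-0.001, 0.002, -1.0]]
ft_force: [0.3, -0.3, -2.5]
width: 0.256
```

Call:
drive_tool(
  increments=[
    [[0,0,0,2,0.5,0,1],[0,0,0,5,1.3,0,1],[0,0,0,8.5,2.3,0,1],[0,0,0,12,3.2,0,1],[0,0,0,15.5,4.1,0,1],[0,0,0,18.5,4.9,0,1],[0,0,0,21,5.6,0,1],[0,0,0,22,5.8,0,1]],
  ],
)

```text
t: 16.55
position: [0.6091, -0.3175, 0.1597]
tool_rot: [[0.291, -0.957, -0.001], [-0.957, -0.291, 0.0], [-0.001, 0.001, -1.0]]
ft_force: [-0.3, -0.3, -1.8]
width: 0.259
```

Call:
drive_tool(
  increments=[
    [[0,0,0,0,0,0,1],[0,0,0,0,0,0,1],[0,0,0,0,0,0,1]],
  ],
)

```text
t: 16.8
position: [0.6098, -0.313, 0.1605]
tool_rot: [[0.294, -0.956, -0.001], [-0.956, -0.294, 0.001], [-0.001, 0.0, -1.0]]
ft_force: [0.6, 0.3, -2.5]
width: 0.257
```

```bash
python3 -c "
from h import *
st();inc([.610,-.316,.085],-73);w=cap('wrist','w6.png');a=cap('scene','s5.png')
A=cv2.resize(a['frame'][190:340,210:330],(400,500),interpolation=cv2.INTER_CUBIC)
B=cv2.resize(w['frame'][50:300,220:420],(400,500),interpolation=cv2.INTER_CUBIC)
cv2.imwrite('pics/p5.png',np.hstack([A,B]))
"
```

```text
{'t': 16.8, 'position': [0.6098, -0.313, 0.1605], 'tool_rot': [[0.2944, -0.9557, -0.0008], [-0.9557, -0.2944, 0.0009], [-0.0011, 0.0005, -1.0]], 'ft_force': [0.5869, 0.2559, -2.4976], 'width': 0.257, 'qpos': [-0.5422, 0.6541, 1.3152, 0.0004, 1.1735, 0.7296]}
shift [0.304 0.07  7.549] turn z 0.12 dist 7.56 tilt [-0.045  0.054]
```

View pics/p5.png

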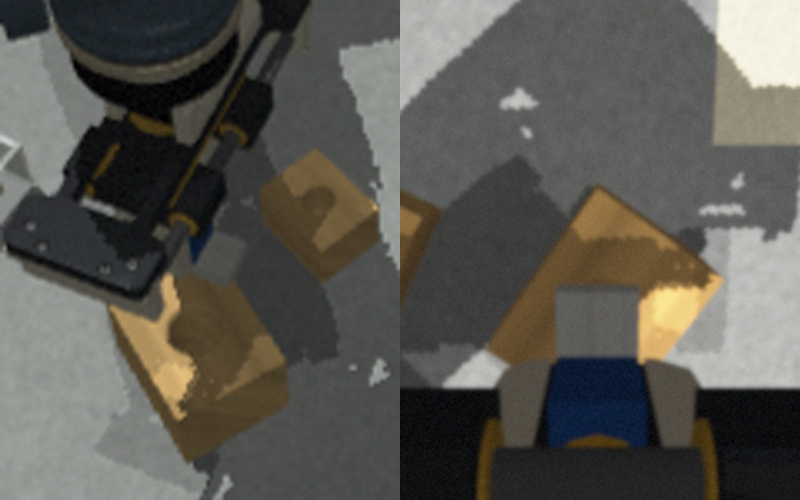

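The gauge is over the large block (wrist crop corners at 598,187 and 720,280), clear of the small one. Lowering.

Call:
drive_tool(
  increments=[
    [[0,0,0,0.3,0.07,1,1],[0,0,0,0.3,0.07,2.5,1],[0,0,0,0.3,0.07,4,1],[0,0,0,0.3,0.07,5.5,1],[0,0,0,0.3,0.07,7,1],[0,0,0,0.3,0.07,8,1],[0,0,0,0.3,0.07,8.4,1],[0,0,0,0.3,0.07,8.4,1]],
  ],
)

```text
t: 17.57
position: [0.6096, -0.3173, 0.0758]
tool_rot: [[0.294, -0.956, -0.001], [-0.956, -0.294, 0.001], [-0.001, 0.001, -1.0]]
ft_force: [0.4, -0.2, -2.2]
width: 0.255
```

Call:
drive_tool(
  increments=[
    [[0,0,0,0,0,0,1],[0,0,0,0,0,0,1]],
  ],
)

```text
t: 17.73
position: [0.6105, -0.318, 0.0779]
tool_rot: [[0.293, -0.956, 0.001], [-0.956, -0.293, -0.001], [0.001, -0.001, -1.0]]
ft_force: [0.2, 0.2, -2.6]
width: 0.255
```

Call:
drive_tool(
  increments=[
    [[0,0,0,0,0,0.1,1],[0,0,0,0,0,0.2,1],[0,0,0,0,0,0.3,1],[0,0,0,0,0,0.4,1],[0,0,0,0,0,0.45,1],[0,0,0,0,0,0.5,1],[0,0,0,0,0,0.5,1]],
  ],
)

```text
t: 18.32
position: [0.6099, -0.3178, 0.0718]
tool_rot: [[0.293, -0.956, -0.0], [-0.956, -0.293, 0.0], [-0.0, 0.0, -1.0]]
ft_force: [-0.2, -0.7, -2.3]
width: 0.259
```

Call:
drive_tool(
  increments=[
    [[0,0,0,0,0,0.04,1],[0,0,0,0,0,0.08,1],[0,0,0,0,0,0.08,1]],
  ],
)

```text
t: 18.57
position: [0.61, -0.3178, 0.0715]
tool_rot: [[0.293, -0.956, 0.0], [-0.956, -0.293, -0.0], [0.0, -0.0, -1.0]]
ft_force: [-1.6, 0.3, 0.6]
width: 0.256
```

Call:
drive_tool(
  increments=[
    [[0,0,0,0,0,0.02,0.5],[0,0,0,0,0,0,0.3],[0,0,0,0,0,0,0],[0,0,0,0,0,0,0],[0,0,0,0,0,0,0],[0,0,0,0,0,0,0]],
  ],
)

```text
t: 19.07
position: [0.61, -0.3178, 0.0711]
tool_rot: [[0.293, -0.956, 0.0], [-0.956, -0.293, -0.0], [0.0, -0.0, -1.0]]
ft_force: [-0.4, -0.6, 0.7]
width: 0.491
```

Call:
drive_tool(
  increments=[
    [[0,0,0,0,0,-1.5,0],[0,0,0,0,0,-4,0],[0,0,0,0,0,-7,0],[0,0,0,0,0,-10,0],[0,0,0,0,0,-12,0],[0,0,0,0,0,-13,0],[0,0,0,0,0,-13,0],[0,0,0,0,0,-13,0]],
  ],
)

```text
t: 19.73
position: [0.6097, -0.3176, 0.2002]
tool_rot: [[0.293, -0.956, -0.001], [-0.956, -0.293, 0.0], [-0.001, 0.0, -1.0]]
ft_force: [0.3, 0.3, -0.4]
width: 0.498
```

```bash
python3 -c "
from h import *
st();w=cap('wrist','w7.png');a=cap('scene','s6.png')
A=cv2.resize(a['frame'][190:340,210:330],(400,500),interpolation=cv2.INTER_CUBIC)
B=cv2.resize(a['frame'],(400,250),interpolation=cv2.INTER_AREA);C=cv2.resize(w['frame'],(400,250),interpolation=cv2.INTER_AREA)
cv2.imwrite('pics/p6.png',np.hstack([A,np.vstack([B,C])]))
"
```

```text
{'t': 19.7333, 'position': [0.6097, -0.3176, 0.2002], 'tool_rot': [[0.2933, -0.956, -0.0006], [-0.956, -0.2933, 0.0004], [-0.0006, 0.0005, -1.0]], 'ft_force': [0.3272, 0.3283, -0.4234], 'width': 0.4982, 'qpos': [-0.5479, 0.6214, 1.2712, -0.0, 1.2497, 0.7251]}
```

View pics/p6.png

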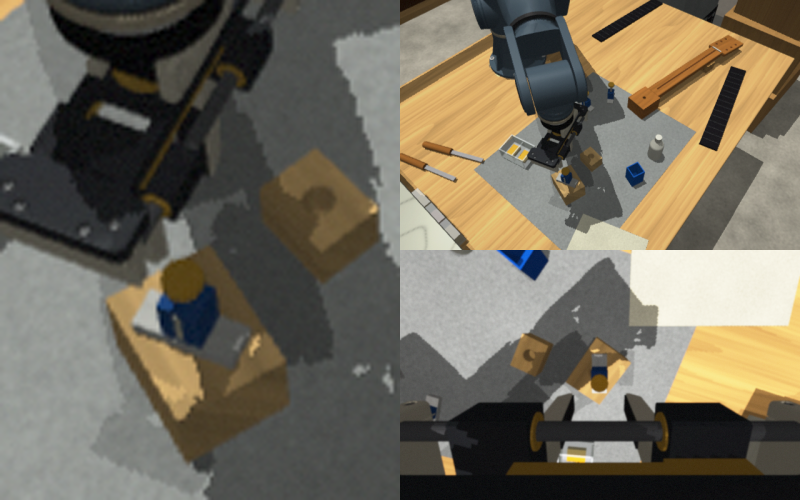

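The gauge stands upright on the large block (knob at crop 184,281; foot ends near 140,325 and 245,350). I'll check the knob height and then hand in.

```bash
python3 -c "
from h import *
a=load('s6.png')
f=lambda x,y,z:at_z(a,x*.3+210-.35,y/500*150+190-.35,z)
for z in(.122,.127,.132,.142): print(z,f(184,280,z).round(4))
print('foot',(f(133,325,.07)+f(249,338,.07)+f(232,366,.07)+f(150,292,.07)).round(4)/4)
ticket.finish_job()"
```

```text
0.122 [ 0.6093 -0.3182  0.122 ]
0.127 [ 0.6115 -0.3199  0.127 ]
0.132 [ 0.6137 -0.3217  0.132 ]
0.142 [ 0.6182 -0.3251  0.142 ]
foot [ 0.611175 -0.3213    0.07    ]
the job is handed in; nothing more can be done
```

The hole's depth is measured, and I handed the job in with the gauge parked. The hole is about 14 mm deep, from about 15 mm of rod travel less the 1 mm the tip starts inside the underside.

- **Measuring:** I took the rightmost gauge and set it on the heel with about 9 N of contact. I then pressed the knob with the closed fingers; the rod slid at about 5 N until it stopped, and the force rose to 16 N with no further movement.
- **Parking:** I gripped the gauge by its body again, lifted it straight up and set it on the larger plywood block, with the rod going into the pocket.

**Last checks:**
- The gauge stands upright near the middle of the block. The reading looks undisturbed, because the knob's picture position fits its lowered height (about 0.122–0.127 m), not the 0.142 m it would have with the rod up.
- The gripper is open and about 13 cm above its release height, touching nothing. The bottle, pot and inlay box looked undisturbed in the last picture. I did no numerical check of their positions.
- About 20 s were used.

**Disagreements:** the scene and wrist cameras differed by 2–3 mm on the hole's position. They suggested the gauge stood 1–2 mm off the hole's centre, but the rod entered freely. My final foot-position estimate is also rough, about 3–4 mm from where the gauge was released, because I read its corners from a small picture.

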